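# Offer the clementine in the handled dish

### The arm

A 6-joint arm with a two-finger parallel gripper is mounted at the origin on the work surface. World frame = base frame: x ahead of the robot, y to its left, z up, the work surface at z = 0. Lengths are in m, angles in rad, forces in N, time in s.
With the tool pointing down it reaches from about 0.35 to 0.8 m from the base axis. Payload 7.3 kg.
Tool frame: the origin (TCP) lies between the finger pads, 19 mm behind the fingertips; this is the grasp point; z points along the fingers, y is the line along which they close (so a half turn about z gives the same grasp; the last joint's range is limited). The gripper opens to 85 mm and grips with 20 to 120 N. Pads are 22 mm wide; open, the fingers measure 114 mm over their backs; the gripper's body (76 mm by 85 mm) begins 54 mm behind the grasp point. The pads swing forward as they close: fully open they stand 13 mm farther back than shut.
Start: joints at [-1.339, 0.342, 1.524, -0, 1.275, -0.146], TCP at [0.194, -0.488, 0.25] pointing down, gripper open.
Joint ranges: [-2.53, 2.53], [-0.77, 2.02], [0.04, 2.7], [-1, 4.14], [0.28, 2.66], [-3.11, 3.11]. Speed limits (rad/s): [2.57, 2.57, 3.14, 3.14, 3.14, 3.14].

### API

Orientations are given as a 3x3 rotation matrix whose columns are the frame's x, y, z axes.
In Python, from rig import bot gives the robot as it stands.
- The arm moves only by the tool hand_motion, called after "Request:" by a JSON object that holds its "method" and its "body", one argument or row to a line. Schema: {"type":"object","properties":{"segments":{"type":"array","items":{"type":"object","properties":{"x":{"type":"number"},"y":{"type":"number"},"z":{"type":"number"},"rz":{"type":"number"},"jaw":{"type":"number"}},"additionalProperties":false,"required":["jaw"]},"minItems":1,"maxItems":5},"grip_n":{"type":"number"},"only":{"type":"string"},"quiet":{"type":"boolean"},"lines":{"type":"string"}},"required":["segments"],"additionalProperties":false}. segments is a list of rows, 1 to 5 of them, each an object with the fields x, y, z (the shift in shares of the most that a row can go, 1 being 50 mm), rz (a turn about the tool's z in normalised numbers (1 is pi rad)), jaw (the opening from 0.0 (shut) to 1.0 (fully open)); a field left out counts as zero (the opening has to be given); each row shifts and turns the commanded pose from where the row before left it, along the tool's axes as they then stand; what a row does not reach is not made up. A row lasts 1/10 s, in which the tool goes at most 0.05 m and 0.15 rad, less where a joint would pass 70% of its speed; a pose out of reach is approached as far as the arm can. The fingers move at their own pace and stop on an object; grip_n is the grip in N (left out, the last holds). Time passes only in rows, so rows that do not move let the fingers close. The tool returns the time, the measured TCP pose, the force, the opening and the grip force at its end. only (a regular expression) keeps the lines of the reply that match it, lines (a string "A,B") keeps lines A to B, and quiet returns only ok. Shift and turn numbers lie between -1 and 1, and a call with a number outside is refused. Input that does not fit is refused with a message, and nothing moves.
- bot.observe(): the state, without advancing time (a new reading comes with each control period).
- bot.read_camera(name): name is "scene" or "top" or "wrist"; returns a dict with "pixels" (420x560x3 uint8, red, green, blue), "fx", "fy", "cx", "cy" (pixels), "dist" ([k1, k2, p1, p2, k3] as OpenCV has them; the pictures are not rectified), "R" (3x3) and "t" (3): a world point X has camera coordinates R X + t; the wrist camera has in their place "mount" (4x4, takes a point from camera to tool coordinates, whose origin is the TCP and whose axes are the flange's). Camera axes: x right, y down, z forward; pixel columns grow to the right and rows downward; lengths in m; the calibration is good to about 2 mm. A picture is of the moment at which its call begins: read the wrist's pose just before it. There is no depth.
- bot.finish_job(): hands the job in; it is judged then, once.
The state is a dict: "time_s": time; "joints": joint angles; "qd": joint speeds; "joint_efforts": joint torques, N m; "tcp_pos": TCP position; "eef_rot": TCP orientation; "wrist_force": force on the tool from outside, world axes, zero at the start; "ft_torque": the same for the moment, N m; "opening": opening from 0.0 (shut) to 1.0 (fully open); "grip_force": force on a finger pad.
Only numpy, scipy, OpenCV 4.12 (cv2) and the standard library are available. Lean on these libraries where they do the work, as an engineer would, in place of code of your own. Each camera call takes 0.05 s, during which the arm holds its last target. There are 200 camera calls.

### The job

Offer the clementine to the guest: take the steel dish by the wooden grip of its arched handle, lift it clear of the counter, and only then turn it a quarter turn so that its handle runs along the long side of the placemat (its open side then faces the guest). Finish while holding it still and level over the middle of the placemat, about five centimetres above it, without setting it down. Carry it smoothly so that the clementine stays in the middle of the dish, do not touch the clementine, and leave the glass, spoon and pepper mill alone.

Things in the scene. Friction and masses are not known exactly. Their poses are not given: they have to be found in the camera images.
- dish: Round shallow stainless steel serving dish, 0.25 to 0.42 kg, loose on the counter; rim 174 mm across, 31 mm high. An arched strap handle (182 mm over the straps) spans it from rim to rim along the dish's own x axis, with a wooden grip on top; its sides along its own y are open. Origin: centre of the underside of the foot; z up. Half a turn of it looks the same.
- dish_grip (a point): Centre of the dish's wooden grip, 150 mm straight above the dish's origin, on its axis. The grip is a straight level bar 64 mm long (along the dish's x), 16 mm wide (along its y) and 14 mm tall, so its top is 157 mm above the underside of the foot. Pinch it from above across its 16 mm width. The top of the clementine is 89 mm below this point.
- dish_well (a point): Middle of the dish's inside floor, 9 mm above its origin. The floor is flat for 10 mm around it, then rises at about 8 degrees out to 46 mm from the middle, then at about 23 degrees to the rim.
- clementine: The clementine as a solid; its origin is a point on its skin that turns with it as it rolls, so go by its centre (next entry).
- clementine_center (a point): Centre of the clementine, an orange ball 52 mm in diameter, about 75 g, lying loose in the middle of the dish (its centre 26 mm above the dish's floor). It rolls if the dish is tilted by more than a few degrees or jerked.
- placemat: Greenish woven rectangular placemat, fixed to the counter, 400 mm by 280 mm and 3 mm thick. Origin: centre of its underside, on the counter. Its long side runs along its own y axis, its short side along its own x.
- tumbler: Empty drinking glass standing on a corner of the placemat (it may stand between the dish and the mat's middle), 72 mm across, 95 mm high. Origin: centre of its underside. To be left alone.
- spoon: Steel soup spoon, 170 mm long, lying on the placemat near its short edge, beside the glass. Origin: underside, near the middle of its length. To be left alone.
- pepper_mill: Dark wooden pepper mill, 54 mm across, 164 mm high, standing beyond the placemat and dish. Origin: centre of its underside. To be left alone.

How it is judged:
By the outcome, as a careful person would: the job done as asked, in the order asked, and still so for the second after the job is handed in, while the arm keeps its last pose, push and grip.
It also fails if it takes over 51 s, if anything falls off the work surface, if the arm or the gripper's body presses on something with over 40 N, if the wrist force passes 120 N, or if a joint passes its speed limit or range.

## Working session

There is one attempt and no reset: what is moved stays moved. The work goes in short steps, Python scripts to look and compute and a tool call to move; the robot and the scene stay as the last step left them, time stands still between calls to the robot, and variables do not carry over. Pictures are saved under pics/ and viewed, at most 10 in all, crops included, and the job is handed in when it is done.

```bash
ls; mkdir -p pics
```

Run:
```python
from rig import bot
import cv2
s=bot.observe();print(s)
for n in("scene","top"):
    c=bot.read_camera(n);cv2.imwrite(f"pics/{n}0.png",c["pixels"][:,:,::-1])
    print(n,{k:c[k] for k in c if k!="pixels"})
```

```text
pics
rig.py
{'time_s': 0.0, 'joints': array([-1.33904051e+00,  3.42687038e-01,  1.52501329e+00,  4.73126860e-05,
        1.27540475e+00, -1.46004656e-01]), 'qd': array([ 0.00020946,  0.00039239,  0.00116157,  0.00026895,  0.00049755,
       -0.00039689]), 'joint_efforts': array([ 1.17592317e-04, -4.33681333e+01, -2.46013105e+01, -1.93312962e-04,
        7.87182507e-03, -5.29058013e-05]), 'tcp_pos': array([ 0.19358569, -0.4876065 ,  0.24934576]), 'eef_rot': array([[ 9.29498126e-01,  3.68826710e-01, -3.03330720e-04],
       [ 3.68826740e-01, -9.29496981e-01,  1.48238653e-03],
       [ 2.64798757e-04, -1.48975198e-03, -9.99998855e-01]]), 'wrist_force': array([-0.14946102,  0.05991451,  0.45086032]), 'ft_torque': array([-0.03898655, -0.03392891, -0.03181457]), 'grip_force': 0.0, 'opening': 1.0013899328195943}
scene {'fx': 497.48033534334, 'fy': 497.48033534334, 'cx': 276.1525054553596, 'cy': 216.1026428520616, 'dist': array([-0.1622233,  0.       ,  0.       ,  0.       ,  0.       ]), 'R': array([[-0.86450281,  0.50244026, -0.01373593],
       [ 0.43657115,  0.73706428, -0.51588941],
       [-0.24907935, -0.45198456, -0.85654506]]), 't': array([ 0.45832973, -0.23019374,  1.52737911])}
top {'fx': 379.0773150891179, 'fy': 379.0773150891179, 'cx': 287.89906639470223, 'cy': 209.16207132645025, 'dist': array([-0.04218358,  0.        ,  0.        ,  0.        ,  0.        ]), 'R': array([[-0.1010941 , -0.9948615 , -0.00552977],
       [-0.96784584,  0.09963268, -0.23097135],
       [ 0.23033545, -0.01799787, -0.97294484]]), 't': array([0.11234653, 0.58949463, 0.83582491])}
```

View pics/scene0.png

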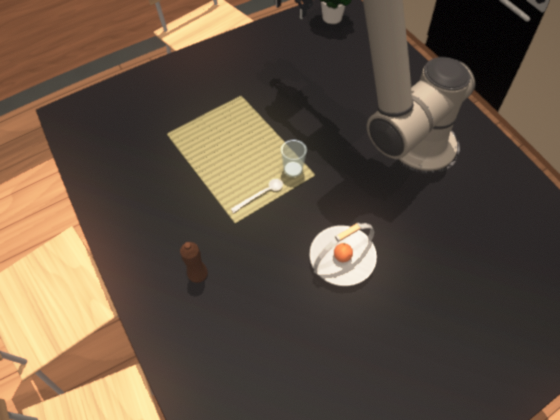

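View pics/top0.png

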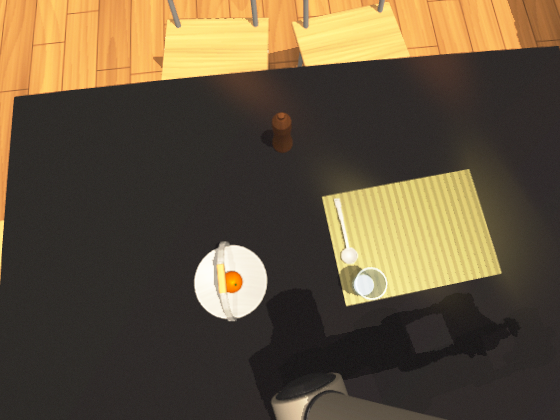

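The scene picture shows the dish at (343,255) with its grip at (348,232), and the mat around (240,157) with the glass on its corner at (293,160). The top picture shows the dish at (231,282), its grip at (221,278), the clementine at (232,282), the mat's middle near (411,237), the glass at (370,284), the spoon at (345,230) and the mill at (282,132).

Create h.py:
```python
import numpy as np, cv2
def und(c,p):
    K=np.array([[c["fx"],0,c["cx"]],[0,c["fy"],c["cy"]],[0,0,1]])
    return cv2.undistortPoints(np.float64(p).reshape(-1,1,2),K,c["dist"]).reshape(-1,2)
def ray(c,p):
    u=und(c,p);d=np.c_[u,np.ones(len(u))]@c["R"];return -c["R"].T@c["t"],d
def plane(c,p,z):
    o,d=ray(c,p);return o+d*((z-o[2])/d[:,2])[:,None]
def tri(c1,p1,c2,p2):
    P=[np.c_[c["R"],c["t"]] for c in(c1,c2)]
    X=cv2.triangulatePoints(P[0],P[1],und(c1,p1).T,und(c2,p2).T);return (X[:3]/X[3]).T
def blobs(c,lo,hi,roi,n=1):
    hsv=cv2.cvtColor(c["pixels"],cv2.COLOR_RGB2HSV);m=cv2.inRange(hsv,lo,hi)
    k=np.zeros_like(m);x0,y0,x1,y1=roi;k[y0:y1,x0:x1]=255;m&=k
    cs,_=cv2.findContours(m,cv2.RETR_EXTERNAL,cv2.CHAIN_APPROX_NONE)
    return sorted(cs,key=cv2.contourArea)[::-1][:n],m
def cen(m):
    ys,xs=np.nonzero(m);return [xs.mean(),ys.mean()]
```

Run:
```python
from rig import bot
from h import *
S=bot.read_camera("scene");T=bot.read_camera("top")
# grip colour
for c,r in((S,(300,215,390,290)),(T,(190,235,275,330))):
    o,mo=blobs(c,(0,180,120),(14,255,255),r); c["o"]=cen(mo)
    g,mg=blobs(c,(15,60,120),(32,255,255),r); mm=np.zeros_like(mg);cv2.drawContours(mm,g,-1,255,-1)
    c["g"]=cen(mm);b=cv2.minAreaRect(g[0]);c["b"]=b
    print("clem",c["o"],"grip",c["g"],b, (mg>0).sum())
    w,mw=blobs(c,(0,0,110),(179,80,255),r);w=w[0];print("dish rect",cv2.fitEllipse(cv2.convexHull(w)))
print("clem",tri(S,S["o"],T,T["o"]),"grip",tri(S,S["g"],T,T["g"]))
print("grip on plane .15",plane(S,S["g"],.15),plane(T,T["g"],.15),"clem .035",plane(S,S["o"],.035),plane(T,T["o"],.035))
for c in(S,T):
    b=cv2.boxPoints(c["b"]);e=[b[i]-b[(i+1)%4] for i in(0,1)];e=max(e,key=np.linalg.norm);m=np.array(c["g"])
    q=plane(c,[m-e/2,m+e/2],.15);d=q[1]-q[0];print("dir",np.linalg.norm(d),np.degrees(np.arctan2(d[1],d[0])))
for c,r in((S,(150,85,330,230)),(T,(310,160,515,315))):
    g,m=blobs(c,(18,40,50),(45,255,255),r)
    m=cv2.morphologyEx(m,cv2.MORPH_CLOSE,np.ones((9,9)));g=max(cv2.findContours(m,0,1)[0],key=cv2.contourArea)
    q=plane(c,g.reshape(-1,2),.003)[:,:2].astype(np.float32);b=cv2.minAreaRect(cv2.convexHull(q))
    print("mat",b,cv2.boxPoints(b).round(3).tolist())
print("tumbler rim top cam",plane(T,[371,284],.095),"base?",plane(T,[364,287],.0), "mill top",plane(T,[282,116],.16),"spoon",plane(T,[[337,200],[349,256]],.005))
```

```text
clem [np.float64(nan), np.float64(nan)] grip [np.float64(349.0791366906475), np.float64(230.62589928057554)] ((348.2691955566406, 231.15383911132812), (6.656403064727783, 24.12946128845215), 56.3099365234375) 145
dish rect ((344.93133544921875, 252.69688415527344), (64.7884292602539, 72.90884399414062), 63.992305755615234)
clem [np.float64(233.01282051282053), np.float64(280.5128205128205)] grip [np.float64(226.33333333333334), np.float64(279.84301075268814)] ((228.21722412109375, 277.38934326171875), (29.605186462402344, 22.996078491210938), 84.80557250976562) 464
dish rect ((230.16773986816406, 281.0787353515625), (72.78412628173828, 77.06773376464844), 7.321542263031006)
clem [[nan nan nan]] grip [[0.44036551 0.1986783  0.14225123]]
grip on plane .15 [[0.44206963 0.20304275 0.15      ]] [[0.44128082 0.19622483 0.15      ]] clem .035 [[nan nan nan]] [[0.44559025 0.19887085 0.035     ]]
dir 0.06318176927617818 5.256233545479265
dir 0.061137302192161264 1.45987923442825
mat ((0.5521572828292847, -0.22010308504104614), (0.47282519936561584, 0.5081310868263245), 1.9869798421859741) [[0.3070000112056732, 0.026000000536441803], [0.32499998807907104, -0.4819999933242798], [0.796999990940094, -0.4659999907016754], [0.7799999713897705, 0.041999999433755875]]
mat ((0.5273882150650024, -0.2684667706489563), (0.539995551109314, 0.3822362720966339), 83.47093963623047) [[0.3070000112056732, -0.5149999856948853], [0.6869999766349792, -0.5580000281333923], [0.7480000257492065, -0.02199999988079071], [0.36800000071525574, 0.02199999988079071]]
tumbler rim top cam [[ 0.40304872 -0.11395988  0.095     ]] base? [[ 0.3991759  -0.11593115  0.        ]] mill top [[0.79507483 0.04477068 0.16      ]] spoon [[ 0.62427956 -0.0777229   0.005     ]
 [ 0.47819717 -0.08869341  0.005     ]]h.py:18: RuntimeWarning: Mean of empty slice.
  ys,xs=np.nonzero(m);return [xs.mean(),ys.mean()]
  ret = ret.dtype.type(ret / rcount)
```

Run:
```python
from rig import bot
from h import *
S=bot.read_camera("scene");T=bot.read_camera("top")
for n,c,ps in(("S",S,[(343,252),(348,232),(240,150),(170,100),(340,275)]),("T",T,[(233,282),(220,275),(430,230),(315,250),(250,290)])):
    hsv=cv2.cvtColor(c["pixels"],cv2.COLOR_RGB2HSV);print(n,[hsv[y,x].tolist() for x,y in ps])
a=cv2.resize(S["pixels"][215:290,305:380],None,fx=5,fy=5,interpolation=0);b=cv2.resize(T["pixels"][240:325,188:273],(375,375),interpolation=0)
cv2.imwrite("pics/crop1.png",np.hstack([a,b])[:,:,::-1])
```

```text
S [[13, 155, 253], [24, 79, 253], [22, 96, 205], [9, 49, 52], [16, 37, 221]]
T [[24, 255, 255], [27, 105, 255], [23, 117, 215], [5, 33, 47], [21, 24, 245]]
```

View pics/crop1.png

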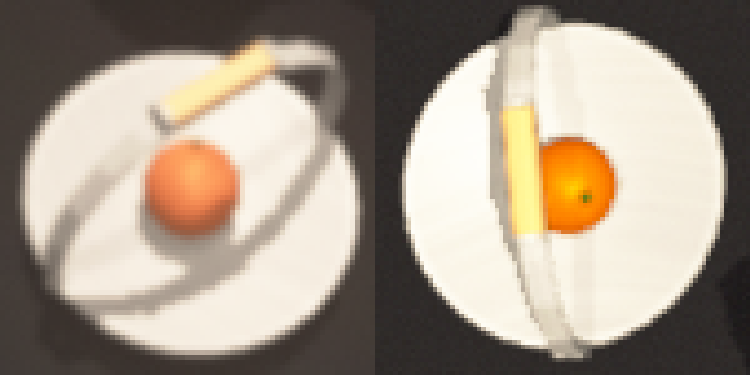

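The crop shows the grip centred at scene (348.6,231.8) and top (221.3,278.5). The clementine is at scene (343.4,252.4) and top (231.8,282.1). The straps meet the rim at about top (224,243) and (233,320).

Run:
```python
from rig import bot
from h import *
S=bot.read_camera("scene");T=bot.read_camera("top")
print("clem tri",tri(S,[343.4,252.4],T,[231.8,282.1]),"grip tri",tri(S,[348.6,231.8],T,[221.3,278.5]))
for c,lo,hi,r in((S,(15,60,140),(32,255,255),(325,218,365,246)),(T,(20,60,140),(32,140,255),(214,255,226,300))):
    g,m=blobs(c,lo,hi,r); mm=m*0;cv2.drawContours(mm,g,-1,255,-1);x=np.argwhere(mm)[:,::-1].astype(np.float64)
    w=x.mean(0);e=cv2.PCACompute(x,mean=None)[1][0];L=np.array([-20,20])[:,None]*e+w
    q=plane(c,L,.155);d=q[1]-q[0];print("grip",w,plane(c,[w],.155),"deg",np.degrees(np.arctan2(d[1],d[0])),len(x))
print("clem",plane(S,[[343.4,252.4]],.035),plane(T,[[231.8,282.1]],.035))
q=plane(T,[[224.3,242.7],[232.9,319.8]],.035);d=q[1]-q[0];print("straps",q,np.degrees(np.arctan2(d[1],d[0])),np.linalg.norm(d))
for c,r in((S,(150,85,330,230)),(T,(310,160,515,315))):
    g,m=blobs(c,(15,50,110),(40,255,255),r)
    m=cv2.morphologyEx(m,cv2.MORPH_CLOSE,np.ones((7,7)));m=cv2.morphologyEx(m,cv2.MORPH_OPEN,np.ones((7,7)))
    g=max(cv2.findContours(m,0,1)[0],key=cv2.contourArea)
    q=plane(c,g.reshape(-1,2),.003)[:,:2].astype(np.float32);b=cv2.minAreaRect(cv2.convexHull(q))
    print("mat",b,cv2.boxPoints(b).round(3).tolist())
```

```text
clem tri [[0.44269697 0.20201208 0.0326579 ]] grip tri [[0.44525651 0.20601327 0.15157906]]
grip [349.03623188 230.63768116] [[0.4442573  0.20505673 0.155     ]] deg -175.97042060380744 138
grip [221.08333333 277.95833333] [[0.4458864  0.20603715 0.155     ]] deg -178.8768437530816 192
clem [[0.44400536 0.20253528 0.035     ]] [[0.44215671 0.20201183 0.035     ]]
straps [[0.53832648 0.21373916 0.035     ]
 [0.3553331  0.20553141 0.035     ]] -177.43184974039826 0.1831773535052371
mat ((0.5181636214256287, -0.2530216574668884), (0.28435081243515015, 0.40666285157203674), 5.0406060218811035) [[0.35899999737739563, -0.06300000101327896], [0.39399999380111694, -0.46799999475479126], [0.6779999732971191, -0.4429999887943268], [0.6420000195503235, -0.03799999877810478]]
mat ((0.5175729990005493, -0.2515016496181488), (0.28300929069519043, 0.40354540944099426), 5.100142955780029) [[0.35899999737739563, -0.06300000101327896], [0.39500001072883606, -0.4650000035762787], [0.6759999990463257, -0.4399999976158142], [0.640999972820282, -0.03799999877810478]]
```

The rows are not in the units I measure in: shifts go in shares of 50 mm and turns go in shares of pi rad. I convert before sending: 0.036 m is 0.72, -0.029 m is -0.58.

Request:
{"method": "hand_motion", "body": {
  "segments": [
    {"x":0.36, "y":-0.29, "jaw":1},
    {"x":0.72, "y":-0.58, "jaw":1},
    {"x":0.72, "y":-0.58, "jaw":1},
    {"x":0.72, "y":-0.58, "jaw":1},
    {"x":0.72, "y":-0.58, "jaw":1}
  ],
  "grip_n": 80
}}

```text
time_s: 0.9
tcp_pos: [0.2966, -0.3053, 0.2501]
eef_rot: [[0.93, 0.368, 0.0], [0.368, -0.93, -0.0], [0.0, 0.0, -1.0]]
wrist_force: [0.1, -0.8, 1.2]
opening: 1.003
grip_force: 0.0
```

Request:
{"method": "hand_motion", "body": {
  "segments": [
    {"x":0.72, "y":-0.58, "jaw":1},
    {"x":0.72, "y":-0.58, "jaw":1},
    {"x":0.72, "y":-0.58, "jaw":1},
    {"x":0.72, "y":-0.58, "jaw":1},
    {"x":0.72, "y":-0.58, "jaw":1}
  ]
}}

```text
time_s: 1.4
tcp_pos: [0.4106, -0.104, 0.2503]
eef_rot: [[0.93, 0.369, 0.001], [0.369, -0.93, -0.001], [0.001, 0.001, -1.0]]
wrist_force: [0.6, -0.3, 0.1]
opening: 0.998
grip_force: 0.0
```

Request:
{"method": "hand_motion", "body": {
  "segments": [
    {"x":0.72, "y":-0.58, "jaw":1},
    {"x":0.4, "y":-0.28, "jaw":1},
    {"rz":0.035, "jaw":1},
    {"rz":0.035, "jaw":1},
    {"rz":0.036, "jaw":1}
  ]
}}

```text
time_s: 1.9
tcp_pos: [0.4462, -0.0447, 0.2499]
eef_rot: [[0.999, 0.041, -0.0], [0.041, -0.999, -0.0], [-0.0, 0.0, -1.0]]
wrist_force: [0.2, -0.1, -0.7]
opening: 1.001
grip_force: 0.0
```

Request:
{"method": "hand_motion", "body": {
  "segments": [
    {"jaw":1},
    {"jaw":1}
  ]
}}

```text
time_s: 2.1
tcp_pos: [0.4461, -0.0452, 0.25]
eef_rot: [[0.999, 0.048, 0.0], [0.048, -0.999, -0.0], [0.0, 0.0, -1.0]]
wrist_force: [0.4, -0.1, 0.0]
opening: 1.0
grip_force: 0.0
```

```bash
python3 -c "
from rig import bot
import numpy as np
s=bot.observe();R=s['eef_rot'];print(s['joints'],np.degrees(np.arctan2(R[1,0],R[0,0])),R.T@(np.array([.4445,.205,.25])-s['tcp_pos']))"
```

```text
[-2.72031228e-01  2.01376265e-01  1.71996479e+00 -1.30054658e-04
  1.22007982e+00  1.25103766e+00] 2.737140842706505 [ 1.03318221e-02 -2.49954897e-01 -7.29905442e-07]
```

Converted, -0.05 m is -1, -0.04 m is -0.8.

Request:
{"method": "hand_motion", "body": {
  "segments": [
    {"x":0.04, "y":-0.8, "jaw":1},
    {"x":0.04, "y":-1, "jaw":1},
    {"x":0.04, "y":-1, "jaw":1},
    {"x":0.04, "y":-1, "jaw":1},
    {"x":0.04, "y":-0.8, "jaw":1}
  ]
}}

```text
time_s: 2.6
tcp_pos: [0.4454, 0.1873, 0.2502]
eef_rot: [[0.999, 0.048, 0.001], [0.048, -0.999, 0.0], [0.001, -0.0, -1.0]]
wrist_force: [0.6, -0.2, 0.2]
opening: 0.996
grip_force: 0.0
```

Request:
{"method": "hand_motion", "body": {
  "segments": [
    {"y":-0.4, "jaw":1},
    {"jaw":1},
    {"jaw":1}
  ]
}}

```text
time_s: 2.9
tcp_pos: [0.4448, 0.2047, 0.2498]
eef_rot: [[0.999, 0.047, -0.0], [0.047, -0.999, -0.001], [-0.0, 0.001, -1.0]]
wrist_force: [1.3, -0.4, -0.0]
opening: 1.005
grip_force: 0.0
```

Run:
```python
from rig import bot
from h import *
s=bot.observe();w=bot.read_camera("wrist");cv2.imwrite("pics/w1.png",w["pixels"][:,:,::-1])
print(s["tcp_pos"],w["mount"],w["fx"],w["cx"],w["cy"],w["dist"])
```

```text
[0.44478713 0.20469415 0.2497986 ] [[-2.87286830e-04 -9.60244985e-01 -2.79158532e-01  7.05562399e-02]
 [ 9.99999770e-01 -4.47173600e-04  5.09063583e-04 -5.08881164e-04]
 [-6.13658079e-04 -2.79158322e-01  9.60244893e-01 -1.24944530e-01]
 [ 0.00000000e+00  0.00000000e+00  0.00000000e+00  1.00000000e+00]] 308.7877374485454 277.09056481279777 207.0520856054639 [-0.07005563  0.          0.          0.          0.        ]
```

View pics/w1.png

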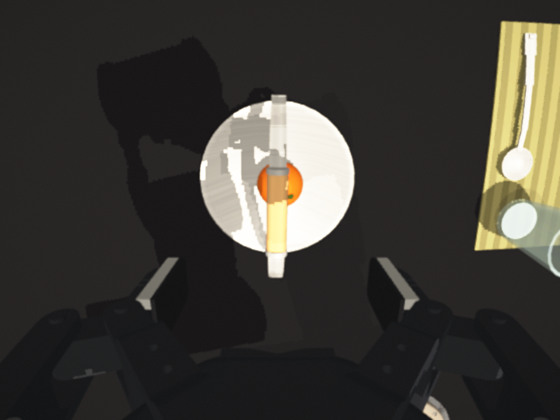

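The wrist picture shows the grip running from (278,171) to (276.5,254), about 20 px wide, over the middle of the dish and centred between the fingers.

Add to h.py:
```python
def wristcam(w,s):
    M=np.eye(4);M[:3,:3]=s["eef_rot"];M[:3,3]=s["tcp_pos"];M=M@w["mount"]
    w["R"]=M[:3,:3].T;w["t"]=-M[:3,:3].T@M[:3,3];return w
```

Run:
```python
from rig import bot
from h import *
s=bot.observe();w=wristcam(bot.read_camera("wrist"),s)
m=blobs(w,(0,60,100),(40,255,255),(255,209,300,260))[1];x=np.argwhere(m)[:,::-1].astype(float)
rows=[(r,*(lambda z:(z.min(),z.max()))(x[x[:,1]==r][:,0])) for r in(212,225,238,250)];print(rows)
q=plane(w,[[278,171],[276.5,254]],.157);print(q,q.mean(0),np.linalg.norm(q[1]-q[0]))
q=plane(w,[[(a+b)/2,r] for r,a,b in rows],.157);d=q[0]-q[-1];print(q,np.degrees(np.arctan2(d[1],d[0])))
print("in tool",(q-s["tcp_pos"])@s["eef_rot"])
q=plane(w,[[280,96],[276,276]],.1);print(q)
```

```text
[(212, np.float64(266.0), np.float64(286.0)), (225, np.float64(266.0), np.float64(285.0)), (238, np.float64(265.0), np.float64(285.0)), (250, np.float64(266.0), np.float64(285.0))]
[[0.47884429 0.20538426 0.157     ]
 [0.41451099 0.20356588 0.157     ]] [0.44667764 0.20447507 0.157     ] 0.06435898504240162
[[0.44830387 0.20545084 0.157     ]
 [0.43812878 0.20537319 0.157     ]
 [0.42768601 0.20529366 0.157     ]
 [0.41782577 0.20448199 0.157     ]] 1.8207268467414346
in tool [[ 0.00342387 -0.00119892  0.09289313]
 [-0.00674416 -0.00158579  0.09289467]
 [-0.01717968 -0.00198301  0.09289624]
 [-0.02706669 -0.00162224  0.09289819]]
[[0.53345715 0.20597716 0.1       ]
 [0.36415321 0.20184082 0.1       ]]
```

Converted, 0.03 m is 0.6, 0.002 m is 0.04, 0.008 rad is 0.0025.

Request:
{"method": "hand_motion", "body": {
  "segments": [
    {"x":0.04, "y":-0.02, "z":0.4, "rz":0.0025, "jaw":1},
    {"z":0.6, "jaw":1},
    {"z":0.6, "jaw":1},
    {"z":0.3, "jaw":1},
    {"z":0.1, "jaw":1}
  ],
  "grip_n": 80
}}

```text
time_s: 3.5
tcp_pos: [0.4463, 0.2045, 0.1484]
eef_rot: [[0.999, 0.035, -0.003], [0.035, -0.999, -0.001], [-0.003, 0.001, -1.0]]
wrist_force: [-0.3, 0.0, 0.1]
opening: 0.997
grip_force: 0.0
```

Request:
{"method": "hand_motion", "body": {
  "segments": [
    {"jaw":0.6},
    {"jaw":0.5},
    {"jaw":0.4},
    {"jaw":0.35},
    {"jaw":0.3}
  ]
}}

```text
time_s: 4.0
tcp_pos: [0.4471, 0.2061, 0.1505]
eef_rot: [[0.999, 0.037, 0.001], [0.037, -0.999, 0.0], [0.001, -0.0, -1.0]]
wrist_force: [0.6, -0.4, -1.1]
opening: 0.3
grip_force: 0.0
```

Request:
{"method": "hand_motion", "body": {
  "segments": [
    {"jaw":0.25},
    {"jaw":0.2},
    {"jaw":0.15},
    {"jaw":0.1},
    {"jaw":0}
  ]
}}

```text
time_s: 4.5
tcp_pos: [0.4471, 0.2058, 0.1503]
eef_rot: [[0.999, 0.037, 0.001], [0.037, -0.999, -0.0], [0.001, 0.0, -1.0]]
wrist_force: [-0.5, -2.1, 5.5]
opening: 0.169
grip_force: 78.4
```

Request:
{"method": "hand_motion", "body": {
  "segments": [
    {"jaw":0},
    {"jaw":0},
    {"jaw":0}
  ]
}}

```text
time_s: 4.8
tcp_pos: [0.4471, 0.2059, 0.1503]
eef_rot: [[0.999, 0.037, 0.001], [0.037, -0.999, -0.0], [0.001, 0.0, -1.0]]
wrist_force: [0.3, -4.0, 6.0]
opening: 0.17
grip_force: 78.4
```

Converted, -0.005 m is -0.1, -0.004 m is -0.08.

Request:
{"method": "hand_motion", "body": {
  "segments": [
    {"z":-0.02, "jaw":0},
    {"z":-0.04, "jaw":0},
    {"z":-0.06, "jaw":0},
    {"z":-0.08, "jaw":0},
    {"z":-0.1, "jaw":0}
  ]
}}

```text
time_s: 5.3
tcp_pos: [0.4467, 0.2061, 0.1651]
eef_rot: [[0.999, 0.037, -0.001], [0.037, -0.999, -0.0], [-0.001, 0.0, -1.0]]
wrist_force: [0.3, -0.1, -4.1]
opening: 0.172
grip_force: 78.0
```

Request:
{"method": "hand_motion", "body": {
  "segments": [
    {"z":-0.12, "jaw":0},
    {"z":-0.16, "jaw":0},
    {"z":-0.2, "jaw":0},
    {"z":-0.2, "jaw":0},
    {"z":-0.2, "jaw":0}
  ]
}}

```text
time_s: 5.8
tcp_pos: [0.447, 0.2061, 0.2101]
eef_rot: [[0.999, 0.037, 0.001], [0.037, -0.999, 0.0], [0.001, -0.0, -1.0]]
wrist_force: [-0.3, 0.4, -4.6]
opening: 0.169
grip_force: 78.0
```

Request:
{"method": "hand_motion", "body": {
  "segments": [
    {"z":-0.2, "jaw":0},
    {"z":-0.2, "jaw":0},
    {"z":-0.2, "jaw":0},
    {"z":-0.2, "jaw":0},
    {"z":-0.2, "jaw":0}
  ]
}}

```text
time_s: 6.3
tcp_pos: [0.4468, 0.206, 0.2598]
eef_rot: [[0.999, 0.037, -0.0], [0.037, -0.999, -0.0], [-0.0, 0.0, -1.0]]
wrist_force: [0.4, 0.5, -4.7]
opening: 0.172
grip_force: 78.0
```

Request:
{"method": "hand_motion", "body": {
  "segments": [
    {"z":-0.2, "jaw":0},
    {"z":-0.16, "jaw":0},
    {"z":-0.12, "jaw":0},
    {"z":-0.08, "jaw":0},
    {"z":-0.04, "jaw":0}
  ]
}}

```text
time_s: 6.8
tcp_pos: [0.4469, 0.2061, 0.2893]
eef_rot: [[0.999, 0.037, 0.0], [0.037, -0.999, 0.0], [0.0, 0.0, -1.0]]
wrist_force: [-0.4, -0.4, -3.7]
opening: 0.17
grip_force: 78.1
```

Request:
{"method": "hand_motion", "body": {
  "segments": [
    {"jaw":0},
    {"jaw":0},
    {"jaw":0}
  ]
}}

```text
time_s: 7.1
tcp_pos: [0.4467, 0.206, 0.2886]
eef_rot: [[0.999, 0.037, -0.001], [0.037, -0.999, -0.0], [-0.001, 0.0, -1.0]]
wrist_force: [0.2, 0.9, -3.6]
opening: 0.17
grip_force: 78.1
```

Run:
```python
from rig import bot
from h import *
S=bot.read_camera("scene");T=bot.read_camera("top");w=bot.read_camera("wrist")
cv2.imwrite("pics/lift.png",np.hstack([cv2.resize(S["pixels"][170:320,280:430],(380,380)),cv2.resize(w["pixels"][60:340,130:410],(380,380))])[:,:,::-1])
```

```text
(no output)
```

View pics/lift.png

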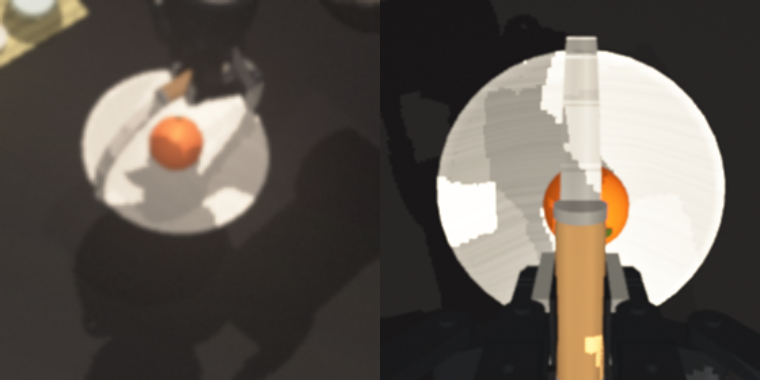

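Lifted level with the clementine centred (crop: ball at wrist-crop (586,205), dish centre about (581,190)). Next I carry it across at this height.

Request:
{"method": "hand_motion", "body": {
  "segments": [
    {"x":0.006, "y":0.06, "jaw":0},
    {"x":0.014, "y":0.12, "jaw":0},
    {"x":0.02, "y":0.18, "jaw":0},
    {"x":0.028, "y":0.24, "jaw":0},
    {"x":0.036, "y":0.3, "jaw":0}
  ]
}}

```text
time_s: 7.75
tcp_pos: [0.4538, 0.1602, 0.289]
eef_rot: [[0.999, 0.037, 0.0], [0.037, -0.999, -0.0], [0.0, 0.0, -1.0]]
wrist_force: [1.5, -0.8, -4.2]
opening: 0.167
grip_force: 78.0
```

Request:
{"method": "hand_motion", "body": {
  "segments": [
    {"x":0.04, "y":0.36, "jaw":0},
    {"x":0.048, "y":0.4, "jaw":0},
    {"x":0.048, "y":0.4, "jaw":0},
    {"x":0.048, "y":0.4, "jaw":0},
    {"x":0.048, "y":0.4, "jaw":0}
  ]
}}

```text
time_s: 8.25
tcp_pos: [0.4689, 0.0619, 0.2891]
eef_rot: [[0.999, 0.036, 0.0], [0.036, -0.999, -0.0], [0.0, 0.0, -1.0]]
wrist_force: [-0.6, 0.8, -4.3]
opening: 0.175
grip_force: 78.0
```

Request:
{"method": "hand_motion", "body": {
  "segments": [
    {"x":0.048, "y":0.4, "jaw":0},
    {"x":0.048, "y":0.4, "jaw":0},
    {"x":0.048, "y":0.4, "jaw":0},
    {"x":0.048, "y":0.4, "jaw":0},
    {"x":0.048, "y":0.4, "jaw":0}
  ]
}}

```text
time_s: 8.75
tcp_pos: [0.4844, -0.0376, 0.2891]
eef_rot: [[0.999, 0.036, 0.0], [0.036, -0.999, -0.0], [0.0, 0.0, -1.0]]
wrist_force: [0.2, -0.2, -4.6]
opening: 0.171
grip_force: 78.0
```

Request:
{"method": "hand_motion", "body": {
  "segments": [
    {"x":0.048, "y":0.4, "jaw":0},
    {"x":0.048, "y":0.4, "jaw":0},
    {"x":0.048, "y":0.4, "jaw":0},
    {"x":0.048, "y":0.4, "jaw":0},
    {"x":0.048, "y":0.4, "jaw":0}
  ]
}}

```text
time_s: 9.25
tcp_pos: [0.4998, -0.1371, 0.289]
eef_rot: [[0.999, 0.036, -0.0], [0.036, -0.999, -0.0], [-0.0, 0.0, -1.0]]
wrist_force: [0.2, -1.2, -4.4]
opening: 0.17
grip_force: 78.0
```

Request:
{"method": "hand_motion", "body": {
  "segments": [
    {"x":0.048, "y":0.4, "jaw":0},
    {"x":0.048, "y":0.4, "jaw":0},
    {"x":0.04, "y":0.36, "jaw":0},
    {"x":0.036, "y":0.32, "jaw":0},
    {"x":0.032, "y":0.28, "jaw":0}
  ]
}}

```text
time_s: 9.75
tcp_pos: [0.5136, -0.2243, 0.2889]
eef_rot: [[0.999, 0.036, -0.0], [0.036, -0.999, -0.0], [-0.0, 0.0, -1.0]]
wrist_force: [0.1, 0.2, -3.9]
opening: 0.171
grip_force: 78.1
```

Request:
{"method": "hand_motion", "body": {
  "segments": [
    {"x":0.026, "y":0.24, "jaw":0},
    {"x":0.02, "y":0.18, "jaw":0},
    {"x":0.014, "y":0.12, "jaw":0},
    {"x":0.006, "y":0.06, "jaw":0},
    {"jaw":0}
  ]
}}

```text
time_s: 10.25
tcp_pos: [0.5181, -0.2527, 0.289]
eef_rot: [[0.999, 0.037, -0.0], [0.037, -0.999, 0.0], [-0.0, -0.0, -1.0]]
wrist_force: [-0.2, -0.4, -4.1]
opening: 0.172
grip_force: 78.1
```

Request:
{"method": "hand_motion", "body": {
  "segments": [
    {"jaw":0},
    {"jaw":0},
    {"jaw":0}
  ]
}}

```text
time_s: 10.55
tcp_pos: [0.5181, -0.2523, 0.2891]
eef_rot: [[0.999, 0.037, 0.0], [0.037, -0.999, -0.0], [0.0, 0.0, -1.0]]
wrist_force: [-0.4, 0.1, -4.2]
opening: 0.169
grip_force: 78.1
```

Run:
```python
from rig import bot
from h import *
s=bot.observe();w=bot.read_camera("wrist")
print(s["joints"],s["eef_rot"].T@(np.array([.518,-.252,.206])-s["tcp_pos"]))
cv2.imwrite("pics/carry.png",w["pixels"][60:340,130:410][:,:,::-1])
```

```text
[-5.86062753e-01  4.12164872e-01  1.30882134e+00  1.87084001e-05
  1.42044897e+00  9.47431074e-01] [-0.00013793 -0.0002761   0.0831341 ]
```

View pics/carry.png

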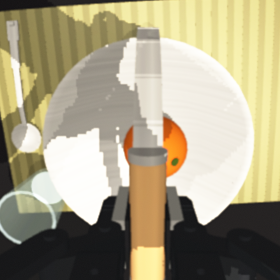

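The ball is still near the dish's middle at (155,148), with the glass and spoon undisturbed on the left. Now the quarter turn.

Converted, -0.05 rad is -0.0159.

Request:
{"method": "hand_motion", "body": {
  "segments": [
    {"rz":-0.0032, "jaw":0},
    {"rz":-0.0064, "jaw":0},
    {"rz":-0.0095, "jaw":0},
    {"rz":-0.0127, "jaw":0},
    {"rz":-0.0159, "jaw":0}
  ],
  "lines": "1,3"
}}

```text
time_s: 11.1
tcp_pos: [0.5181, -0.2527, 0.289]
eef_rot: [[0.982, 0.189, 0.0], [0.189, -0.982, -0.0], [0.0, 0.0, -1.0]]
```

Request:
{"method": "hand_motion", "body": {
  "segments": [
    {"rz":-0.0159, "jaw":0},
    {"rz":-0.0159, "jaw":0},
    {"rz":-0.0159, "jaw":0},
    {"rz":-0.0159, "jaw":0},
    {"rz":-0.0159, "jaw":0}
  ],
  "lines": "1,3"
}}

```text
time_s: 11.6
tcp_pos: [0.5181, -0.2527, 0.289]
eef_rot: [[0.905, 0.426, 0.0], [0.426, -0.905, -0.0], [-0.0, 0.0, -1.0]]
```

Request:
{"method": "hand_motion", "body": {
  "segments": [
    {"rz":-0.0159, "jaw":0},
    {"rz":-0.0159, "jaw":0},
    {"rz":-0.0159, "jaw":0},
    {"rz":-0.0159, "jaw":0},
    {"rz":-0.0159, "jaw":0}
  ],
  "lines": "1,3"
}}

```text
time_s: 12.1
tcp_pos: [0.5181, -0.2527, 0.289]
eef_rot: [[0.771, 0.637, 0.0], [0.637, -0.771, -0.0], [-0.0, 0.0, -1.0]]
```

Request:
{"method": "hand_motion", "body": {
  "segments": [
    {"rz":-0.0159, "jaw":0},
    {"rz":-0.0159, "jaw":0},
    {"rz":-0.0159, "jaw":0},
    {"rz":-0.0159, "jaw":0},
    {"rz":-0.0159, "jaw":0}
  ],
  "lines": "1,3"
}}

```text
time_s: 12.6
tcp_pos: [0.5181, -0.2527, 0.289]
eef_rot: [[0.59, 0.808, -0.0], [0.808, -0.59, -0.0], [-0.0, 0.0, -1.0]]
```

Request:
{"method": "hand_motion", "body": {
  "segments": [
    {"rz":-0.0159, "jaw":0},
    {"rz":-0.0159, "jaw":0},
    {"rz":-0.0159, "jaw":0},
    {"rz":-0.0159, "jaw":0},
    {"rz":-0.0159, "jaw":0}
  ],
  "lines": "1,3"
}}

```text
time_s: 13.1
tcp_pos: [0.5181, -0.2527, 0.289]
eef_rot: [[0.371, 0.928, -0.0], [0.928, -0.371, -0.0], [-0.0, 0.0, -1.0]]
```

Request:
{"method": "hand_motion", "body": {
  "segments": [
    {"rz":-0.0159, "jaw":0},
    {"rz":-0.0159, "jaw":0},
    {"rz":-0.0159, "jaw":0},
    {"rz":-0.0159, "jaw":0},
    {"rz":-0.0159, "jaw":0}
  ],
  "lines": "1,3"
}}

```text
time_s: 13.6
tcp_pos: [0.5181, -0.2527, 0.289]
eef_rot: [[0.13, 0.991, -0.0], [0.991, -0.13, -0.0], [-0.0, -0.0, -1.0]]
```

Request:
{"method": "hand_motion", "body": {
  "segments": [
    {"rz":-0.0159, "jaw":0},
    {"rz":-0.0159, "jaw":0},
    {"rz":-0.0143, "jaw":0},
    {"rz":-0.0111, "jaw":0},
    {"rz":-0.008, "jaw":0}
  ],
  "lines": "1,3"
}}

```text
time_s: 14.1
tcp_pos: [0.5181, -0.2527, 0.289]
eef_rot: [[-0.073, 0.997, -0.0], [0.997, 0.073, -0.0], [-0.0, -0.0, -1.0]]
```

Request:
{"method": "hand_motion", "body": {
  "segments": [
    {"rz":-0.0038, "jaw":0},
    {"rz":-0.0019, "jaw":0},
    {"jaw":0},
    {"jaw":0},
    {"jaw":0}
  ]
}}

```text
time_s: 14.6
tcp_pos: [0.5181, -0.2527, 0.289]
eef_rot: [[-0.089, 0.996, 0.0], [0.996, 0.089, -0.0], [-0.0, 0.0, -1.0]]
wrist_force: [0.7, 0.0, -4.5]
opening: 0.168
grip_force: 78.1
```

Run:
```python
from rig import bot
from h import *
s=bot.observe();R=s['eef_rot'];print(s['joints'],np.degrees(np.arctan2(R[1,0],R[0,0])),R.T@(np.array([.518,-.252,.206])-s["tcp_pos"]))
```

```text
[-5.86636519e-01  4.12562013e-01  1.30853843e+00 -6.57166949e-05
  1.42040133e+00 -6.75501887e-01] 95.0921744201311 [ 6.82760377e-04 -4.80673063e-05  8.30114130e-02]
```

Converted, 0.01 m is 0.2, 0.008 m is 0.16.

Request:
{"method": "hand_motion", "body": {
  "segments": [
    {"z":0.04, "jaw":0},
    {"z":0.1, "jaw":0},
    {"z":0.16, "jaw":0},
    {"z":0.2, "jaw":0},
    {"z":0.2, "jaw":0}
  ],
  "lines": "1,3"
}}

```text
time_s: 15.1
tcp_pos: [0.5179, -0.2525, 0.2527]
eef_rot: [[-0.089, 0.996, -0.001], [0.996, 0.089, 0.0], [0.0, -0.001, -1.0]]
```

Request:
{"method": "hand_motion", "body": {
  "segments": [
    {"z":0.2, "jaw":0},
    {"z":0.2, "jaw":0},
    {"z":0.2, "jaw":0},
    {"z":0.16, "jaw":0},
    {"z":0.12, "jaw":0}
  ],
  "lines": "1,3"
}}

```text
time_s: 15.6
tcp_pos: [0.518, -0.2526, 0.2091]
eef_rot: [[-0.089, 0.996, -0.001], [0.996, 0.089, 0.0], [0.0, -0.001, -1.0]]
```

Request:
{"method": "hand_motion", "body": {
  "segments": [
    {"x":0.02, "z":0.08, "jaw":0},
    {"z":0.04, "jaw":0},
    {"z":0.02, "jaw":0},
    {"jaw":0},
    {"jaw":0}
  ]
}}

```text
time_s: 16.1
tcp_pos: [0.5182, -0.2518, 0.2034]
eef_rot: [[-0.089, 0.996, 0.001], [0.996, 0.089, -0.001], [-0.001, 0.001, -1.0]]
wrist_force: [0.2, -0.7, -3.6]
opening: 0.172
grip_force: 78.1
```

Request:
{"method": "hand_motion", "body": {
  "segments": [
    {"jaw":0},
    {"jaw":0},
    {"jaw":0},
    {"jaw":0},
    {"jaw":0}
  ]
}}

```text
time_s: 16.6
tcp_pos: [0.518, -0.2517, 0.203]
eef_rot: [[-0.089, 0.996, 0.0], [0.996, 0.089, -0.0], [-0.0, 0.0, -1.0]]
wrist_force: [-0.2, 0.8, -4.8]
opening: 0.17
grip_force: 78.1
```

Run:
```python
from rig import bot
from h import *
S=bot.read_camera("scene");T=bot.read_camera("top");w=bot.read_camera("wrist")
for n,c,r in(("S",S,(150,85,330,230)),("T",T,(310,160,515,315))):
    o,m=blobs(c,(0,150,90),(16 if n=="S" else 19,255,255),r)
    if o: print(n,cv2.minEnclosingCircle(o[0]),plane(c,[cv2.minEnclosingCircle(o[0])[0]],.088))
f=lambda c,r:cv2.resize(c["pixels"][r[1]:r[3],r[0]:r[2]],(380,380))
cv2.imwrite("pics/end.png",np.vstack([np.hstack([f(T,(310,130,515,335)),f(w,(130,60,410,340))])])[:,:,::-1])
cv2.imwrite("pics/end2.png",cv2.resize(S["pixels"][60:260,130:380],(750,600))[:,:,::-1])
```

```text
S ((234.11289978027344, 136.3709716796875), 7.667928695678711) [[ 0.52430088 -0.25026293  0.088     ]]
T ((420.5, 226.5), 11.068072319030762) [[ 0.5208231  -0.24966365  0.088     ]]
```

View pics/end.png

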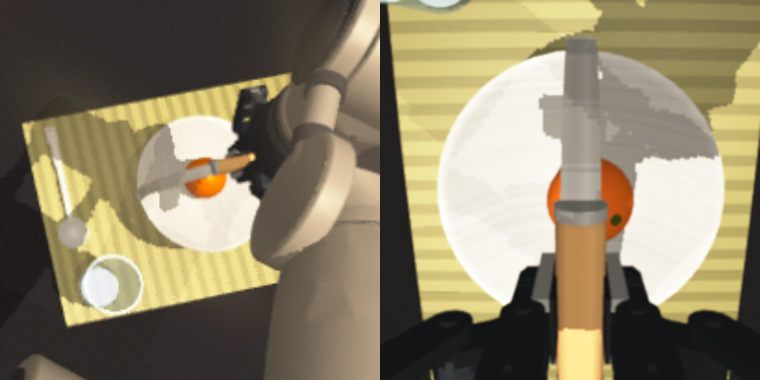

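View pics/end2.png

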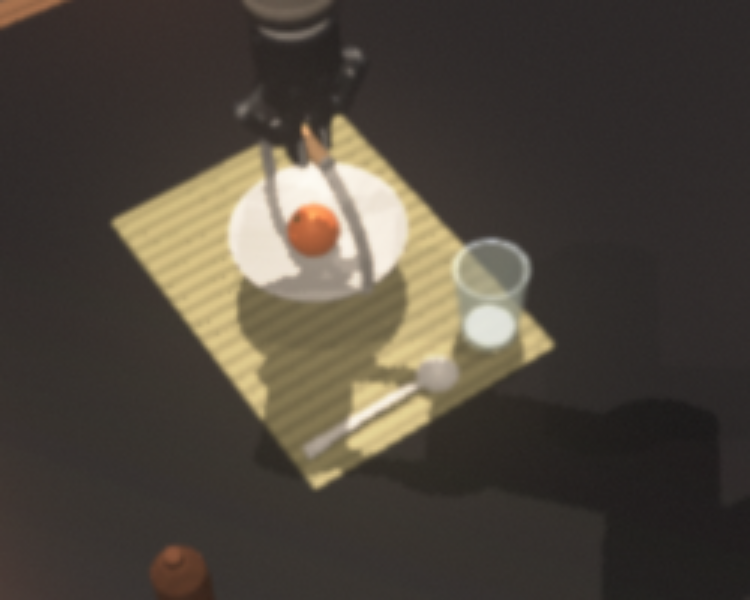

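The top crop and scene view show the dish held level over the middle of the mat with its handle along the long side. The clementine is centred (scene (234,136), top (420,226)), and the glass, spoon and mill have not moved.

```bash
python3 -c "
from rig import bot
print(bot.finish_job())"
```

```text
the job is handed in; nothing more can be done
None
```

The job is handed in: the dish is held still and level about 5 cm above the middle of the placemat, handle along the long side, with the clementine centred and the glass, spoon and mill untouched.

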